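# Take the drained slide rack off its keeper peg and set it in the green staining trough

### The job

The white slide rack has finished draining on the drip stand: press the red sprung keeper on the peg down with a fingertip and, keeping it down, draw the rack forward off the peg without tugging it against the keeper, letting the keeper spring up behind it. Then carry the rack upright and lower it gently into the green staining trough until it stands flat on the floor of the trough, and let go. The peg is slender and springy, so press only as hard as the keeper needs, and leave the other things as they stand.

Things in the scene. Friction and masses are not known exactly. Their poses are not given: they have to be found in the camera images.
- drip_stand: Fixed drip stand: steel tray 176 x 132 mm, 12 mm high, with a post (top 119 mm above the worktop) near its back edge. Origin: centre of the underside; z up, -x is the front. A 10 mm steel rod, axis 104 mm above the worktop, runs forward from the post (62 mm behind the origin) to the peg head, which ends 70 mm in front of the origin. Nothing on it is higher than about 127 mm.
- peg_seat (a point): Crown of the rounded seat on the grey plastic peg head (14 mm wide, slippery), where the rack hangs: 117 mm above the worktop, 20 mm in front of the stand's origin; axes as the stand's. The seat is 12 mm long, crowned with 6 mm radius; behind it the bare rod lies 8 mm lower. In front are the keeper and the rounded nose, ending 50 mm from this point.
- keeper_flap (a joint): Red sprung keeper, a smooth flap 14 x 30 mm on the peg head, hinged at its front end 34 mm in front of the seat point. 0 rad = up, rear end 10 mm above the seat and 5 mm in front of the seat point: it bars the rack's plate. 0.31 = its stop, fully down, 1 mm above the seat. Pressed close to its rear end it yields at about 3 N, is down at 5 to 7 N, and springs up by itself.
- keeper_pad (a point): Point on the flat top of the keeper, 6 mm from its rear end; moves with the keeper. 11 mm in front of and 8 mm above the seat point when the keeper is up. Press between this point and the rear end, with the fingertip right beside the rack's plate. Once the plate is over the flap it keeps the flap down itself and the push can be eased.
- slide_rack: White plastic rack with glass slides, loose, 130 to 210 g. Origin: centre of its underside, z up. Foot 66 (x) x 92 (y) mm, 31 mm high. From its middle rises a handle plate 10 mm thick (x), 34 mm wide (y), 110 mm high, with an eye 22 mm wide, at 60.5 to 82 mm height, hung over the peg. It has the stand's yaw as it hangs. Same either way round.
- rack_eye (a point): Middle of the upper edge of the rack's eye, 82 mm above its origin; lies on the peg seat. Above it is the solid grip band, 28 mm high, to be pinched from above across its 10 mm thickness, one finger behind it and one in front, over the keeper. The band's front is 5 mm in front of this point. The hung rack can rise only 4 mm before the eye's lower edge meets the peg.
- green_trough: Green open trough, fixed on the worktop. Origin: centre of the underside; z up. Outside 80 (x) x 106 (y) mm, inside 72 x 98 mm, floor 4 mm above the worktop, flared rim 55 mm above it. The rack fits in with its long side along the trough's long side (y), either way round, 3 mm to spare on each side.
- yellow_trough: Yellow trough of the same shape, not to be used; the two troughs change places.
- small_beaker: Glass beaker 53 x 56 x 68 mm on the left, bystander, loose.
- amber_bottle: Small brown bottle with white cap, 48 mm wide, 105 mm high, on the left, bystander, loose.
- timer: White lab timer 50 x 62 x 19 mm on the right, bystander, loose.
- strip_box: Small yellow test strip box 42 x 72 x 18 mm on the right, bystander, loose.
- rod_root (a point): Where the springy rod leaves the post, 82 mm behind and 13 mm below the seat point. The rod bends down about 5 to 10 mm at the head under 5 to 10 N, so the keeper's height under a finger is not known beforehand: pressing to the seat's resting height leaves the keeper half up. Press to a force of 7 to 10 N, not to a height. More than 18 N on peg or keeper damages it.
- wash_bottle: White wash bottle with red cap and bent spout, 216 mm high, at the left, bystander, loose.
- petri_a: Petri dish 61 mm wide, 15 mm high, at the left, bystander, loose.
- petri_b: Petri dish 61 mm wide, 15 mm high, at the left front, bystander, loose.

How it is judged:
By the outcome, as a careful person would: the job done as asked, in the order asked, and still so for the second after the job is handed in, with the robot touching nothing.
It also fails if it takes over 72 s, if anything falls off the work surface, if the arm or the gripper's body presses on something with over 40 N, if the wrist force passes 120 N, or if a joint passes its speed limit or range.

### The arm

A 6-joint arm with a two-finger parallel gripper is mounted at the origin on a cart in front of the work surface, level with it; the furniture and walls round the work are solid. World frame = base frame: x ahead of the robot, y to its left, z up, the work surface at z = 0. Lengths are in mm, angles in rad, forces in N, time in s.
With the tool pointing down it reaches from about 300 to 775 mm from the base axis. Payload 14.6 kg.
Tool frame: the origin (TCP) lies on the front face of the gripper's body, between the roots of the fingers; the fingertips stand 97 mm ahead of it and the grasp point (between the pads) lies 78 mm ahead of it (tip_reach is the distance from the TCP to the fingertips, in mm); z points along the fingers, y is the line along which they close (so a half turn about z gives the same grasp; the last joint's range is limited). The gripper opens to 94 mm and grips with 3 to 60 N. Pads are 16 mm wide; open, the fingers measure 119 mm over their backs; the gripper's body (75 mm by 177 mm) begins 78 mm behind the grasp point.
Start: joints at [-1.184, 0.3, 1.521, -0, 1.321, -0.067], TCP at [241.103, -494.327, 302.646] pointing down, gripper open.
Joint ranges: [-3.03, 3.03], [-0.79, 2.21], [0.23, 2.52], [-1.04, 4.18], [0, 3.07], [-2.55, 2.55]. Speed limits (rad/s): [2.22, 2.22, 2.57, 3.14, 3.14, 3.14].

### API

Orientations are given as a rotation vector (axis times angle).
In Python, from bench import * gives the robot as it stands.
- The arm moves only by the shell command python3 -m jog 'ROWS' [FORCE]. ROWS is JSON, a list of rows, each an object of numbers: "jaw": the gripper command: -1 is shut, 1 is fully open, values between are in proportion; "dx", "dy", "dz": the shift along the tool's x, y, z in mm; "wx", "wy", "wz": the turn, a rotation vector about the tool's x, y, z in degrees. A call has 1 to 10 rows; each row shifts and turns the commanded pose from where the row before left it, along the tool's axes as they then stand; what a row does not reach is not made up. A row lasts 1/10 s, in which the tool goes at most 50 mm and 8.59 degrees, less where a joint would pass 70% of its speed; a pose out of reach is approached as far as the arm can. A call is refused whole if a number of a shift passes 50 or a number of a turn 8.59, either way. A call with a gripper value outside its range is refused whole. The fingers move at their own pace and stop on an object; FORCE is the grip in N (left out, the last holds). Time passes only in rows, so rows that do not move let the fingers close. It gives the time, the measured TCP pose, the force, the opening and the grip force at its end, in the units of the state.
- sense(): the state, without advancing time (a new reading comes with each control period).
- capture(name): name is "scene" or "top" or "wrist"; returns a dict with "image" (400x640x3 uint8, blue, green, red), "z_map" (400x640 float32, mm along the optical axis (not along the pixel's ray), 0 where there is no reading), "fx", "fy", "cx", "cy" (pixels), "pose" (4x4, takes a point from camera to world coordinates); the wrist camera has in their place "tool_from_camera" (4x4, takes a point from camera to tool coordinates, whose origin is the TCP and whose axes are the flange's). Camera axes: x right, y down, z forward; pixel columns grow to the right and rows downward; lengths in mm; the calibration is good to about 2 mm. A picture is of the moment at which its call begins: read the wrist's pose just before it.
- close_job(): hands the job in; it is judged then, once.
Trained networks look in a picture, given as the dict that the camera call returned (one of the last four; its "shot" number tells which), for a name from the list of things; names that differ only in an ending like _2 or _b are one class to them, and where a whole thing is asked for, a point or a joint stands for the part that bears it (a point fixed in the world has none). Each returns a list of dicts, best first, with "conf" (0 to 1); they miss things now and then, are a little off and sometimes report something else, mostly with a low value. They report only what shows in the picture. A call takes as long as a camera call.
- find_in(query, picture): "centre" ([column, row] in pixels, amid what is visible of it).
The state is a dict: "time_s": time; "joints": joint angles; "joint_velocities": joint speeds; "tau": joint torques, N m; "tool_pos": TCP position; "orientation": TCP orientation; "ft_force": force on the tool from outside, world axes, zero at the start; "ft_torque": the same for the moment, N m; "opening": finger opening in mm; "finger_force": force on a finger pad.
Only numpy, scipy, OpenCV 4.12 (cv2) and the standard library are available. Lean on these libraries where they do the work, as an engineer would, in place of code of your own. Each camera call takes 0.05 s, during which the arm holds its last target. There are 200 camera calls.

## Working session

There is one attempt and no reset: what is moved stays moved. The work goes in short steps, Python scripts to look and compute and a shell command to move; the robot and the scene stay as the last step left them, time stands still between calls to the robot, and variables do not carry over. Pictures are saved under pics/ and viewed, at most 10 in all, crops included, and the job is handed in when it is done.

```bash
mkdir -p pics; cat > h.py <<'E'
from bench import *
import numpy as np, cv2
from scipy.spatial.transform import Rotation as R
def cloud(p,T=None):
    z=p["z_map"]; v,u=np.mgrid[:400,:640]
    c=np.stack([(u-p["cx"])/p["fx"]*z,(v-p["cy"])/p["fy"]*z,z,np.ones_like(z)],-1)
    return (c@(p["pose"] if T is None else T).T)[...,:3]
def toolT(s):
    T=np.eye(4);T[:3,:3]=R.from_rotvec(s["orientation"]).as_matrix();T[:3,3]=s["tool_pos"];return T
E
python3 - <<'E'
from h import *
s=sense();print(s);print(toolT(s).round(3))
for n in("scene","top"):
    p=capture(n);cv2.imwrite(f"pics/{n}0.png",p["image"]);W=cloud(p)
    np.savez(f"{n}0.npz",W=W,z=p["z_map"],im=p["image"])
    for q in["drip_stand","slide_rack","keeper_flap","keeper_pad","rack_eye","green_trough","yellow_trough","wash_bottle"]:
        for d in find_in(q,p)[:2]:
            c,r=map(int,d["centre"]);print(n,q,d["centre"],round(d["conf"],2),W[r,c].round(0))
E
```

```text
{'time_s': 0.0, 'joints': array([-1.18365400e+00,  3.00507684e-01,  1.52159891e+00, -2.18273556e-05,
        1.32067127e+00, -6.65692447e-02]), 'joint_velocities': array([ 0.00106479, -0.00128161, -0.00101477, -0.00036757,  0.00065651,
       -0.00078417]), 'tau': array([-3.34359411e-04, -5.31805050e+01, -3.52737665e+01,  7.08302949e-02,
        2.43679667e-02, -9.89232581e-05]), 'tool_pos': array([ 241.02048835, -494.21195845,  302.05864739]), 'orientation': array([-3.05996132e+00, -7.06337148e-01,  3.29799053e-04]), 'ft_force': array([ 0.21512117, -0.03704481, -0.64957888]), 'ft_torque': array([ 0.02785475, -0.00159245, -0.03845269]), 'finger_force': 0.0, 'opening': 94.07727620122769}
[[ 8.99000e-01  4.38000e-01 -0.00000e+00  2.41020e+02]
 [ 4.38000e-01 -8.99000e-01  1.00000e-03 -4.94212e+02]
 [ 0.00000e+00 -1.00000e-03 -1.00000e+00  3.02059e+02]
 [ 0.00000e+00  0.00000e+00  0.00000e+00  1.00000e+00]]
scene drip_stand [295.0, 229.6] 0.78 [573.  96.   1.]
scene drip_stand [309.6, 218.3] 0.73 [529.  68.  76.]
scene slide_rack [305.0, 220.9] 0.55 [543.  74.  58.]
scene keeper_flap [197.1, 286.9] 0.41 [545. 498. 123.]
scene green_trough [381.7, 163.0] 0.66 [ 577. -366.    0.]
scene yellow_trough [364.7, 189.5] 0.86 [ 532. -217.   -1.]
scene yellow_trough [308.6, 223.1] 0.54 [531.  71.  49.]
scene wash_bottle [197.0, 290.5] 0.96 [538. 505. 117.]
top drip_stand [299.1, 198.2] 0.94 [565.  56.  64.]
top slide_rack [297.3, 207.0] 0.66 [533.  62.  60.]
top rack_eye [296.5, 205.2] 0.64 [533.  64.  94.]
top green_trough [407.0, 207.2] 0.84 [ 567. -341.    3.]
top yellow_trough [365.8, 220.3] 0.78 [ 509. -188.    4.]
top wash_bottle [175.4, 189.4] 0.82 [559. 481. 133.]
top wash_bottle [409.1, 207.0] 0.16 [ 566. -347.   10.]
```

```bash
python3 - <<'E'
from h import *
a=cv2.imread("pics/top0.png")[150:270,150:450];b=cv2.imread("pics/scene0.png")[120:320,170:470]
a=cv2.resize(a,(750,300),interpolation=2);b=cv2.resize(b,(450,300),interpolation=2)
c=np.zeros((600,750,3),np.uint8);c[:300]=a;c[300:,:450]=b
cv2.imwrite("pics/v1.png",c)
d=np.load("top0.npz");W=d["W"];im=d["im"].astype(int)
B,G,Rr=im[...,0],im[...,1],im[...,2]
hsv=cv2.cvtColor(d["im"],cv2.COLOR_BGR2HSV)
z=W[...,2]
# green trough rim, tray, plate top
def rep(n,m):
    m=m&(d["z"]>0);P=W[m]
    if len(P)<4: print(n,len(P));return
    r=cv2.minAreaRect(P[:,:2].astype(np.float32));print(n,len(P),r,P[:,2].min().round(),P[:,2].max().round())
near=lambda x,y,r:(np.hypot(W[...,0]-x,W[...,1]-y)<r)
rep("green rim",near(567,-341,90)&(z>46)&(z<65))
rep("yellow rim",near(509,-188,90)&(z>46)&(z<65))
rep("tray",near(565,60,120)&(z>6)&(z<18))
rep("plate",near(545,60,60)&(z>132)&(z<165))
rep("post",near(600,60,60)&(z>112)&(z<126))
rep("red",near(520,60,80)&(z>60)&(hsv[...,1]>120)&((hsv[...,0]<10)|(hsv[...,0]>170)))
rep("foot",near(540,60,80)&(z>50)&(z<75))
E
```

```text
green rim 249 ((554.7446899414062, -335.5865173339844), (89.9492416381836, 117.11489868164062), 5.4136247634887695) 46.0 64.0
yellow rim 246 ((504.7113952636719, -187.91900634765625), (116.81825256347656, 91.70584869384766), 83.7454605102539) 46.0 65.0
tray 605 ((564.8388671875, 64.67752075195312), (234.73313903808594, 223.85830688476562), 14.496793746948242) 6.0 18.0
plate 33 ((537.392822265625, 56.865684509277344), (10.172628402709961, 32.09390640258789), 16.96444320678711) 133.0 151.0
post 49 ((598.065185546875, 73.58792114257812), (76.6137466430664, 24.223337173461914), 22.030370712280273) 112.0 124.0
red 29 ((521.3619995117188, 49.307273864746094), (31.799165725708008, 11.750616073608398), 13.216221809387207) 74.0 127.0
foot 254 ((539.2040405273438, 56.506858825683594), (68.08850860595703, 91.27360534667969), 17.783329010009766) 50.0 74.0
```

View pics/v1.png

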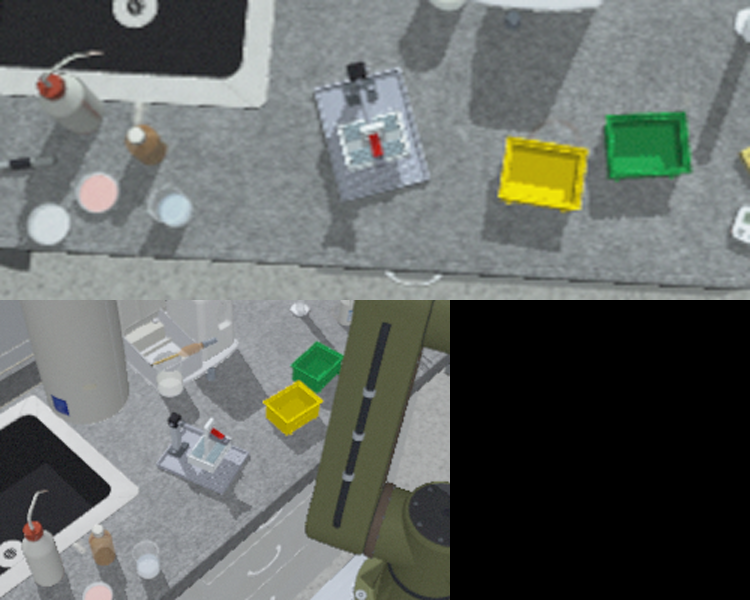

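```bash
python3 -m jog '[{"dx":36,"dy":-26,"dz":-3},{"dx":36,"dy":-26,"dz":-3},{"dx":36,"dy":-26,"dz":-3},{"dx":36,"dy":-26,"dz":-3},{"dx":36,"dy":-26,"dz":-3},{"dx":36,"dy":-26,"dz":-3},{"dx":36,"dy":-26,"dz":-3},{"dx":36,"dy":-26,"dz":-3},{"dx":36,"dy":-26,"dz":-3},{"dx":36,"dy":-26,"dz":-3}]'
python3 -m jog '[{"dx":36,"dy":-26},{"dx":36,"dy":-26},{"dx":36,"dy":-26},{"dx":36,"dy":-26},{"wz":-8.1},{"wz":-8.1},{"wz":-8.1},{"wz":-8.1},{"wz":-8.1},{"wz":-8.1}]'
python3 -m jog '[{"wz":-8.1},{"wz":-8.1},{"wz":-8.1},{"wz":-8.1},{}]'
cat > look.py <<'E'
from h import *
import sys
s=sense();T=toolT(s);p=capture("wrist");M=T@p["tool_from_camera"]
W=cloud(p,M);n=sys.argv[1]
np.savez(n+".npz",W=W,z=p["z_map"],im=p["image"],T=T,M=M,K=[p["fx"],p["fy"],p["cx"],p["cy"]])
cv2.imwrite(f"pics/{n}.png",p["image"])
print(T.round(3),p["tool_from_camera"].round(3),s["ft_force"])
for q in sys.argv[2:]:
    for d in find_in(q,p)[:2]:
        c,r=map(int,d["centre"]);print(q,d["centre"],round(d["conf"],2),W[r,c].round(1))
E
python3 look.py w1 slide_rack keeper_flap keeper_pad rack_eye peg_seat drip_stand
```

```text
[[ 8.99000e-01  4.38000e-01  0.00000e+00  2.41121e+02]
 [ 4.38000e-01 -8.99000e-01 -0.00000e+00 -4.94331e+02]
 [ 0.00000e+00  0.00000e+00 -1.00000e+00  3.02651e+02]
 [ 0.00000e+00  0.00000e+00  0.00000e+00  1.00000e+00]] [[ 0.0000e+00 -9.6100e-01 -2.7700e-01  8.2036e+01]
 [ 1.0000e+00  1.0000e-03 -1.0000e-03  2.2400e-01]
 [ 1.0000e-03 -2.7700e-01  9.6100e-01 -8.2587e+01]
 [ 0.0000e+00  0.0000e+00  0.0000e+00  1.0000e+00]] [-0.29197529 -1.80248266  0.49565574]$[0]: bad value
$[0]: bad value
$[0]: bad value
```

```bash
python3 -m jog '[{"jaw":1,"dx":36,"dy":-26,"dz":-3,"wx":0,"wy":0,"wz":0}]'; python3 -m jog '[{"jaw":1,"dx":36,"dy":-26,"dz":-3}]'; python3 -m jog '[{"jaw":1.0,"dx":36.0,"dy":-26.0,"dz":-3.0,"wx":0.0,"wy":0.0,"wz":0.0}]'
```

```text
time_s: 1.35
tool_pos: [260.9, -456.8, 304.8]
orientation: [-3.062, -0.701, 0.001]
ft_force: [1.5, -0.1, 1.1]
opening: 93.9
finger_force: 0.0
time_s: 1.45
tool_pos: [283.0, -415.3, 308.3]
orientation: [-3.061, -0.704, 0.0]
ft_force: [2.2, 0.1, 1.3]
opening: 93.9
finger_force: 0.0$[0]: bad value
```

```bash
python3 -m jog '[{"jaw":1,"dx":36,"dy":-26,"dz":-3,"wx":0,"wy":0,"wz":0},{"jaw":1,"dx":36,"dy":-26,"dz":-3,"wx":0,"wy":0,"wz":0},{"jaw":1,"dx":36,"dy":-26,"dz":-3,"wx":0,"wy":0,"wz":0},{"jaw":1,"dx":36,"dy":-26,"dz":-3,"wx":0,"wy":0,"wz":0},{"jaw":1,"dx":36,"dy":-26,"dz":-3,"wx":0,"wy":0,"wz":0},{"jaw":1,"dx":36,"dy":-26,"dz":-3,"wx":0,"wy":0,"wz":0},{"jaw":1,"dx":36,"dy":-26,"dz":-3,"wx":0,"wy":0,"wz":0},{"jaw":1,"dx":36,"dy":-26,"dz":-3,"wx":0,"wy":0,"wz":0},{"jaw":1,"dx":36,"dy":-26,"dz":0,"wx":0,"wy":0,"wz":0},{"jaw":1,"dx":36,"dy":-26,"dz":0,"wx":0,"wy":0,"wz":0}]'
python3 -m jog '[{"jaw":1,"dx":36,"dy":-26,"dz":0,"wx":0,"wy":0,"wz":0},{"jaw":1,"dx":36,"dy":-26,"dz":0,"wx":0,"wy":0,"wz":0},{"jaw":1,"dx":0,"dy":0,"dz":0,"wx":0,"wy":0,"wz":-8.1},{"jaw":1,"dx":0,"dy":0,"dz":0,"wx":0,"wy":0,"wz":-8.1},{"jaw":1,"dx":0,"dy":0,"dz":0,"wx":0,"wy":0,"wz":-8.1},{"jaw":1,"dx":0,"dy":0,"dz":0,"wx":0,"wy":0,"wz":-8.1},{"jaw":1,"dx":0,"dy":0,"dz":0,"wx":0,"wy":0,"wz":-8.1},{"jaw":1,"dx":0,"dy":0,"dz":0,"wx":0,"wy":0,"wz":-8.1},{"jaw":1,"dx":0,"dy":0,"dz":0,"wx":0,"wy":0,"wz":-8.1},{"jaw":1,"dx":0,"dy":0,"dz":0,"wx":0,"wy":0,"wz":-8.1}]'
python3 -m jog '[{"jaw":0,"dx":0,"dy":0,"dz":0,"wx":0,"wy":0,"wz":-8.1},{"jaw":0,"dx":0,"dy":0,"dz":0,"wx":0,"wy":0,"wz":-8.1},{"jaw":0,"dx":0,"dy":0,"dz":0,"wx":0,"wy":0,"wz":0},{"jaw":0,"dx":0,"dy":0,"dz":0,"wx":0,"wy":0,"wz":0}]'
python3 look.py w1 slide_rack keeper_flap keeper_pad rack_eye peg_seat drip_stand
```

```text
time_s: 2.45
tool_pos: [493.2, -22.7, 332.9]
orientation: [3.061, 0.707, 0.001]
ft_force: [0.8, -0.8, -0.2]
opening: 93.8
finger_force: 0.0
time_s: 3.45
tool_pos: [534.5, 53.8, 332.6]
orientation: [-2.199, -2.243, 0.0]
ft_force: [0.6, 0.7, 0.4]
opening: 94.0
finger_force: 0.0
time_s: 3.85
tool_pos: [534.5, 53.8, 332.7]
orientation: [1.874, 2.521, 0.0]
ft_force: [-0.7, -0.6, -0.2]
opening: 65.3
finger_force: 0.0
[[-2.88000e-01  9.58000e-01  0.00000e+00  5.34531e+02]
 [ 9.58000e-01  2.88000e-01  0.00000e+00  5.37630e+01]
 [-0.00000e+00  0.00000e+00 -1.00000e+00  3.32660e+02]
 [ 0.00000e+00  0.00000e+00  0.00000e+00  1.00000e+00]] [[  0.     -0.961  -0.276  80.905]
 [  1.      0.      0.      1.106]
 [ -0.     -0.276   0.961 -82.587]
 [  0.      0.      0.      1.   ]] [-0.67103603 -0.60801005 -0.19793055]
slide_rack [320.6, 172.0] 0.79 [532.9  71.6  94.7]
keeper_flap [302.1, 191.0] 0.59 [518.7  51.1 121.4]
keeper_flap [320.7, 174.0] 0.52 [532.8  71.6 106.6]
keeper_pad [303.1, 191.5] 0.64 [519.7  51.5 121.9]
rack_eye [322.0, 172.4] 0.55 [535.   72.5  96.3]
peg_seat [319.0, 187.1] 0.91 [533.5  65.2 140.3]
drip_stand [356.3, 170.5] 0.78 [588.3  73.1   6.4]
```

View pics/w1.png

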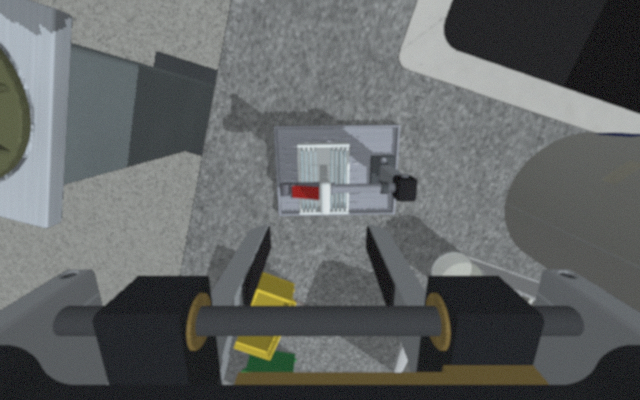

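```bash
cat > meas.py <<'E'
from h import *
import sys
d=np.load(sys.argv[1]+".npz");W=d["W"];T=d["T"];L=(W-T[:3,3])@T[:3,:3]
hsv=cv2.cvtColor(d["im"],cv2.COLOR_BGR2HSV);z=W[...,2]
near=np.hypot(W[...,0]-535,W[...,1]-58)<95
def rep(n,m):
    m=(m&(d["z"]>0)&near).astype(np.uint8)
    k,l,st,_=cv2.connectedComponentsWithStats(m)
    if k<2:print(n,0);return
    m=l==1+st[1:,4].argmax();P=L[m]
    r=cv2.minAreaRect(P[:,:2].astype(np.float32));v,u=np.where(m)
    print(n,len(P),"tool xy",np.round(r[0],1),"size",np.round(r[1],1),"ang",round(r[2],1),"world",W[m].mean(0).round(1),"zmed",np.median(W[m][:,2]).round(1),"ymin/max",np.percentile(P[:,1],[3,97]).round(1),"xmin/max",np.percentile(P[:,0],[3,97]).round(1),"cols",u.min(),u.max(),"rows",v.min(),v.max())
rep("plate",(z>139)&(z<152)&(hsv[...,1]<60))
rep("red",(z>105)&(z<140)&(hsv[...,1]>120)&((hsv[...,0]<10)|(hsv[...,0]>170)))
rep("post",(z>113)&(z<125)&(hsv[...,2]<70))
rep("foot",(z>55)&(z<75))
rep("tray",(z>6)&(z<20))
E
python3 meas.py w1
```

```text
plate 321 tool xy [1.4 7.3] size [10.1 33.3] ang 89.5 world [541.2  57.8 144.3] zmed 144.5 ymin/max [ 3.2 12.4] xmin/max [-13.7  17.2] cols 319 329 rows 181 213
red 295 tool xy [  1.4 -13.6] size [28.1 12.7] ang 88.1 world [521.6  51.3 122.1] zmed 122.0 ymin/max [-26.4   0.2] xmin/max [-4.6  7.5] cols 292 317 rows 186 198
post 238 tool xy [ 3.2 91.3] size [10.3 24.7] ang 88.8 world [620.5  83.7 118.5] zmed 118.8 ymin/max [86.3 96.1] xmin/max [-8. 15.] cols 395 406 rows 177 200
foot 702 tool xy [21.2  7.1] size [65.8 52.1] ang 89.4 world [534.3  83.1  61.5] zmed 62.0 ymin/max [-25.1  39.4] xmin/max [-0.2 47.1] cols 296 349 rows 143 183
tray 1054 tool xy [1.6 8.1] size [137.9 131.8] ang 89.2 world [510.2  66.8  10.1] zmed 11.3 ymin/max [-60.1  68. ] xmin/max [-63.4  67.2] cols 273 371 rows 124 215
```

```bash
python3 -m jog '[{"jaw":-0.4,"dx":1,"dy":7,"dz":20,"wx":0,"wy":0,"wz":-1},{"jaw":-0.4,"dx":0,"dy":0,"dz":20,"wx":0,"wy":0,"wz":0},{"jaw":-0.4,"dx":0,"dy":0,"dz":20,"wx":0,"wy":0,"wz":0},{"jaw":-0.4,"dx":0,"dy":0,"dz":0,"wx":0,"wy":0,"wz":0},{"jaw":-0.4,"dx":0,"dy":0,"dz":0,"wx":0,"wy":0,"wz":0},{"jaw":-0.4,"dx":0,"dy":0,"dz":0,"wx":0,"wy":0,"wz":0}]'
python3 look.py w2; python3 meas.py w2
```

```text
time_s: 4.8
tool_pos: [541.2, 56.8, 273.9]
orientation: [1.846, 2.54, 0.002]
ft_force: [-0.2, -0.2, 0.5]
opening: 28.1
finger_force: 0.0
[[-3.09000e-01  9.51000e-01  2.00000e-03  5.41243e+02]
 [ 9.51000e-01  3.09000e-01  0.00000e+00  5.67930e+01]
 [-0.00000e+00  2.00000e-03 -1.00000e+00  2.73938e+02]
 [ 0.00000e+00  0.00000e+00  0.00000e+00  1.00000e+00]] [[  0.     -0.961  -0.276  80.881]
 [  1.      0.      0.      1.106]
 [ -0.     -0.276   0.961 -82.585]
 [  0.      0.      0.      1.   ]] [-0.23258955 -0.17618089  0.49100805]
plate 474 tool xy [ 0.3 -0.5] size [ 9.9 33.4] ang 89.7 world [541.1  58.  144.3] zmed 144.5 ymin/max [-4.4  4.5] xmin/max [-14.8  16.3] cols 310 322 rows 198 238
red 447 tool xy [  0.8 -21. ] size [13.7 27.3] ang 0.6 world [521.7  51.4 122.1] zmed 122.0 ymin/max [-33.8  -7.7] xmin/max [-5.4  7.1] cols 278 308 rows 202 218
post 361 tool xy [ 0.4 83.7] size [10.6 25. ] ang 89.7 world [620.3  83.6 118.4] zmed 118.8 ymin/max [78.8 88.5] xmin/max [-10.8  12.2] cols 403 418 rows 195 222
foot 1027 tool xy [19.1 -0.1] size [54.4 66. ] ang 0.6 world [533.9  83.   61.6] zmed 62.2 ymin/max [-32.  32.] xmin/max [-3.5 46. ] cols 286 348 rows 149 199
tray 748 tool xy [23.8  0.4] size [ 85.4 137.4] ang 0.3 world [504.7  96.5  11. ] zmed 11.8 ymin/max [-67.6  63.1] xmin/max [-10.7  66.7] cols 260 374 rows 127 196
```

View pics/w2.png

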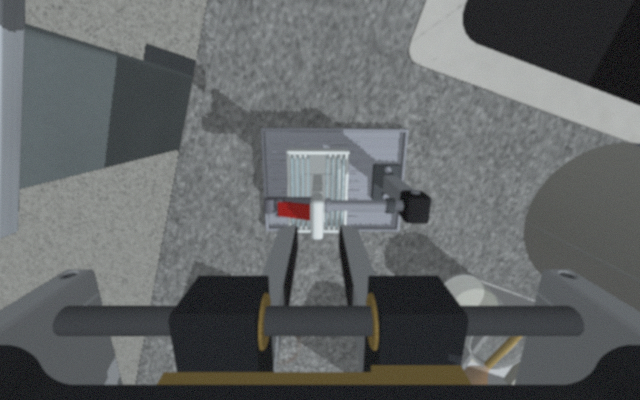

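```bash
python3 - <<'E'
from h import *
d=np.load("w2.npz");W=d["W"];T=d["T"];L=(W-T[:3,3])@T[:3,:3];print(d["K"])
for r in range(224,262,6):
    m=(d["z"][r]>0)&(L[r,:,2]<110)&(abs(L[r,:,1])<60)
    u=np.where(m)[0];l=u[u<320];g=u[u>=320]
    if len(l) and len(g):print(r,"left",l.min(),l.max(),L[r,l.min()].round(1),L[r,l.max()].round(1),"right",g.min(),g.max(),L[r,g.min()].round(1),L[r,g.max()].round(1))
E
```

```text
[282.65845192 282.65845192 317.95010672 195.94126442]
224 left 291 294 [ 10.1 -17.   95.2] [  9.7 -15.   96.2] right 341 344 [ 9.6 16.8 96.5] [10.2 18.7 95. ]
230 left 277 296 [  9.6 -25.2  86.1] [  8.4 -13.2  89. ] right 339 358 [ 7.7 15.1 90.6] [ 9.3 27.1 86.9]
236 left 275 297 [  9.5 -25.1  77. ] [  0.4 -13.3  97.3] right 338 360 [ 1.2 14.9 95.7] [10.  26.8 76. ]
242 left 273 297 [  9.3 -25.1  69. ] [ -2.8 -13.1  94.5] right 338 362 [-3.5 15.  96. ] [ 9.9 26.7 67.6]
248 left 271 297 [  9.6 -24.9  60.5] [ -6.9 -13.2  93.7] right 338 364 [-7.2 15.  94.3] [10.3 26.5 59.2]
254 left 269 296 [  9.9 -24.8  53. ] [ -7.  -13.2  85.3] right 339 366 [-7.3 15.  85.8] [ 9.7 26.7 53.3]
260 left 266 295 [  9.7 -25.3  46.9] [ -6.7 -13.2  76.7] right 340 369 [-6.5 15.  76.5] [ 9.9 27.1 46.5]
```

```bash
python3 -m jog '[{"jaw":-0.68,"dx":-0.5,"dy":-1,"dz":0,"wx":0,"wy":0,"wz":0},{"jaw":-0.68,"dx":0,"dy":0,"dz":8,"wx":0,"wy":0,"wz":0},{"jaw":-0.68,"dx":0,"dy":0,"dz":8,"wx":0,"wy":0,"wz":0},{"jaw":-0.68,"dx":0,"dy":0,"dz":8,"wx":0,"wy":0,"wz":0},{"jaw":-0.68,"dx":0,"dy":0,"dz":7,"wx":0,"wy":0,"wz":0},{"jaw":-0.68,"dx":0,"dy":0,"dz":6,"wx":0,"wy":0,"wz":0},{"jaw":-0.68,"dx":0,"dy":0,"dz":6,"wx":0,"wy":0,"wz":0},{"jaw":-0.68,"dx":0,"dy":0,"dz":0,"wx":0,"wy":0,"wz":0},{"jaw":-0.68,"dx":0,"dy":0,"dz":0,"wx":0,"wy":0,"wz":0}]' 3
python3 look.py w3
```

```text
time_s: 5.75
tool_pos: [540.2, 56.0, 229.7]
orientation: [1.847, 2.542, 0.0]
ft_force: [0.5, 0.8, -0.4]
opening: 14.8
finger_force: 0.0
[[-3.09000e-01  9.51000e-01  0.00000e+00  5.40175e+02]
 [ 9.51000e-01  3.09000e-01  0.00000e+00  5.60080e+01]
 [ 0.00000e+00  0.00000e+00 -1.00000e+00  2.29703e+02]
 [ 0.00000e+00  0.00000e+00  0.00000e+00  1.00000e+00]] [[  0.     -0.961  -0.276  80.881]
 [  1.      0.      0.      1.105]
 [ -0.     -0.276   0.961 -82.587]
 [  0.      0.      0.      1.   ]] [ 0.52858643  0.84672147 -0.37292718]
```

View pics/w3.png

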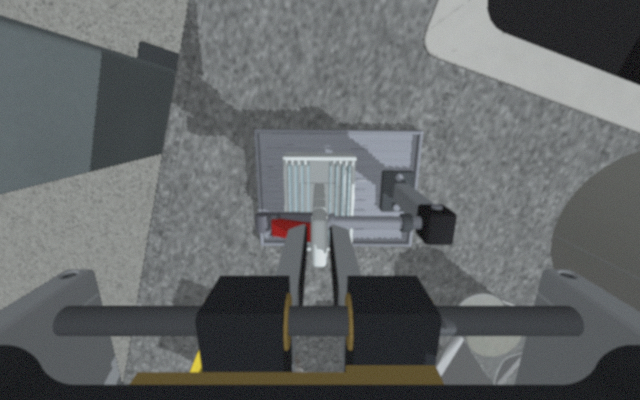

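```bash
python3 -m jog '[{"jaw":-0.68,"dx":0,"dy":0,"dz":2,"wx":0,"wy":0,"wz":0},{"jaw":-0.68,"dx":0,"dy":0,"dz":2,"wx":0,"wy":0,"wz":0},{"jaw":-0.68,"dx":0,"dy":0,"dz":2,"wx":0,"wy":0,"wz":0},{"jaw":-0.68,"dx":0,"dy":0,"dz":1,"wx":0,"wy":0,"wz":0},{"jaw":-0.68,"dx":0,"dy":0,"dz":1,"wx":0,"wy":0,"wz":0},{"jaw":-0.68,"dx":0,"dy":0,"dz":0,"wx":0,"wy":0,"wz":0},{"jaw":-0.68,"dx":0,"dy":0,"dz":0,"wx":0,"wy":0,"wz":0}]'
python3 -m jog '[{"jaw":-0.68,"dx":0,"dy":0,"dz":1,"wx":0,"wy":0,"wz":0},{"jaw":-0.68,"dx":0,"dy":0,"dz":1,"wx":0,"wy":0,"wz":0},{"jaw":-0.68,"dx":0,"dy":0,"dz":1,"wx":0,"wy":0,"wz":0},{"jaw":-0.68,"dx":0,"dy":0,"dz":0,"wx":0,"wy":0,"wz":0}]'
python3 -c "
from bench import *
print(sense()['ft_force'],sense()['ft_torque'])"
```

```text
time_s: 6.5
tool_pos: [540.1, 56.0, 221.7]
orientation: [-1.847, -2.542, 0.0]
ft_force: [-1.8, -0.9, 1.9]
opening: 15.2
finger_force: 1.1
time_s: 6.9
tool_pos: [540.2, 56.0, 218.6]
orientation: [1.846, 2.541, 0.0]
ft_force: [-0.4, 0.5, 2.7]
opening: 15.0
finger_force: 1.7
[-0.38284427  0.54659459  2.68978287] [ 0.00490332  0.02357657 -0.03900808]
```

```bash
for i in 1 2; do python3 -m jog '[{"jaw":-0.68,"dx":0,"dy":0,"dz":1,"wx":0,"wy":0,"wz":0},{"jaw":-0.68,"dx":0,"dy":0,"dz":1,"wx":0,"wy":0,"wz":0},{"jaw":-0.68,"dx":0,"dy":0,"dz":1,"wx":0,"wy":0,"wz":0},{"jaw":-0.68,"dx":0,"dy":0,"dz":0,"wx":0,"wy":0,"wz":0}]'; done
```

```text
time_s: 7.3
tool_pos: [540.3, 56.0, 215.7]
orientation: [1.846, 2.541, 0.001]
ft_force: [2.0, 0.8, 5.6]
opening: 15.1
finger_force: 2.3
time_s: 7.7
tool_pos: [540.2, 56.0, 212.6]
orientation: [1.846, 2.541, 0.0]
ft_force: [1.8, 0.4, 4.6]
opening: 15.2
finger_force: 2.1
```

```bash
python3 -m jog '[{"jaw":-0.68,"dx":0,"dy":0,"dz":1,"wx":0,"wy":0,"wz":0},{"jaw":-0.68,"dx":0,"dy":0,"dz":1,"wx":0,"wy":0,"wz":0},{"jaw":-0.68,"dx":0,"dy":0,"dz":0,"wx":0,"wy":0,"wz":0}]';  python3 -m jog '[{"jaw":-0.68,"dx":0,"dy":0,"dz":1,"wx":0,"wy":0,"wz":0},{"jaw":-0.68,"dx":0,"dy":0,"dz":0,"wx":0,"wy":0,"wz":0}]'; cat > f.py <<'E'
from bench import *
import numpy as np
F=[]
for i in range(4): F.append(sense()['ft_force']);capture('wrist')
print(np.round(F,1).tolist(),np.mean(F,0).round(2))
E
python3 f.py
```

```text
time_s: 8.0
tool_pos: [540.2, 56.0, 210.6]
orientation: [1.847, 2.541, 0.0]
ft_force: [2.4, 0.6, 4.8]
opening: 14.9
finger_force: 2.3
time_s: 8.2
tool_pos: [540.2, 56.0, 209.7]
orientation: [1.846, 2.541, 0.0]
ft_force: [2.5, 0.1, 5.1]
opening: 15.3
finger_force: 2.5
[[2.5, 0.1, 5.1], [1.8, 0.5, 5.2], [1.4, 0.9, 5.1], [2.6, 0.8, 5.7]] [2.07 0.59 5.25]
```

```bash
python3 -m jog '[{"jaw":-0.68,"dx":0,"dy":0,"dz":1,"wx":0,"wy":0,"wz":0},{"jaw":-0.68,"dx":0,"dy":0,"dz":1,"wx":0,"wy":0,"wz":0},{"jaw":-0.68,"dx":0,"dy":0,"dz":0,"wx":0,"wy":0,"wz":0}]'; python3 f.py; python3 -m jog '[{"jaw":-0.68,"dx":0,"dy":0,"dz":1,"wx":0,"wy":0,"wz":0},{"jaw":-0.68,"dx":0,"dy":0,"dz":0,"wx":0,"wy":0,"wz":0}]'; python3 f.py
```

```text
time_s: 8.7
tool_pos: [540.1, 56.0, 207.7]
orientation: [1.847, 2.542, -0.0]
ft_force: [0.4, -0.3, 7.7]
opening: 15.2
finger_force: 3.5
[[0.4, -0.3, 7.7], [-0.1, -0.0, 7.0], [0.2, 0.4, 7.0], [0.7, 0.6, 6.9]] [0.3  0.16 7.17]
time_s: 9.1
tool_pos: [540.1, 56.0, 206.8]
orientation: [1.847, 2.542, -0.0]
ft_force: [-0.4, -0.5, 8.1]
opening: 14.6
finger_force: 4.0
[[-0.4, -0.5, 8.1], [-0.9, -0.4, 8.6], [0.2, -0.5, 7.7], [0.1, -0.5, 7.9]] [-0.26 -0.48  8.08]
```

```bash
python3 -m jog '[{"jaw":-0.68,"dx":0,"dy":0,"dz":1,"wx":0,"wy":0,"wz":0},{"jaw":-0.74,"dx":0,"dy":0,"dz":0,"wx":0,"wy":0,"wz":0},{"jaw":-0.77,"dx":0,"dy":0,"dz":0,"wx":0,"wy":0,"wz":0},{"jaw":-0.79,"dx":0,"dy":0,"dz":0,"wx":0,"wy":0,"wz":0},{"jaw":-0.82,"dx":0,"dy":0,"dz":0,"wx":0,"wy":0,"wz":0},{"jaw":-0.88,"dx":0,"dy":0,"dz":0,"wx":0,"wy":0,"wz":0},{"jaw":-1,"dx":0,"dy":0,"dz":0,"wx":0,"wy":0,"wz":0},{"jaw":-1,"dx":0,"dy":0,"dz":0,"wx":0,"wy":0,"wz":0}]' 10; python3 f.py
```

```text
time_s: 10.1
tool_pos: [539.6, 55.8, 205.7]
orientation: [-1.846, -2.541, 0.002]
ft_force: [-4.5, -2.1, 10.1]
opening: 10.0
finger_force: 12.7
[[-4.5, -2.1, 10.1], [-5.4, -1.6, 8.9], [-5.0, -1.8, 9.4], [-4.9, -0.9, 9.8]] [-4.96 -1.6   9.54]
```

```bash
python3 -m jog '[{"jaw":-1,"dx":0,"dy":-1,"dz":0,"wx":0,"wy":0,"wz":0},{"jaw":-1,"dx":0,"dy":0,"dz":0,"wx":0,"wy":0,"wz":0}]' 12; python3 f.py;python3 -m jog '[{"jaw":-1,"dx":0,"dy":-1,"dz":0,"wx":0,"wy":0,"wz":0},{"jaw":-1,"dx":0,"dy":0,"dz":0,"wx":0,"wy":0,"wz":0}]'; python3 f.py
```

```text
time_s: 10.5
tool_pos: [539.2, 55.7, 206.1]
orientation: [1.846, 2.541, 0.0]
ft_force: [-0.1, 0.7, 8.5]
opening: 10.2
finger_force: 17.2
[[-0.1, 0.7, 8.5], [-0.5, 0.6, 9.0], [-0.7, 0.7, 8.5], [0.2, -0.0, 8.7]] [-0.28  0.5   8.65]
time_s: 10.9
tool_pos: [538.6, 55.5, 206.3]
orientation: [1.846, 2.541, 0.002]
ft_force: [2.4, 1.6, 8.4]
opening: 9.8
finger_force: 18.4
[[2.4, 1.6, 8.4], [2.4, 1.6, 8.0], [2.1, 0.8, 8.3], [2.2, 0.9, 8.7]] [2.29 1.2  8.35]
```

```bash
python3 -m jog '[{"jaw":-1,"dx":0,"dy":-1,"dz":0,"wx":0,"wy":0,"wz":0},{"jaw":-1,"dx":0,"dy":0,"dz":0,"wx":0,"wy":0,"wz":0}]'; python3 f.py
```

```text
time_s: 11.3
tool_pos: [537.8, 55.2, 206.4]
orientation: [1.846, 2.54, 0.002]
ft_force: [4.2, 1.4, 8.1]
opening: 9.8
finger_force: 15.3
[[4.2, 1.4, 8.1], [3.1, 0.8, 8.5], [3.2, 1.0, 8.0], [4.1, 1.1, 9.2]] [3.65 1.07 8.45]
```

```bash
python3 -m jog '[{"jaw":-1,"dx":0,"dy":-1,"dz":0,"wx":0,"wy":0,"wz":0},{"jaw":-1,"dx":0,"dy":0,"dz":0,"wx":0,"wy":0,"wz":0}]'; python3 f.py;  python3 look.py w4; python3 - <<'E'
import cv2
cv2.imwrite("pics/v4.png",cv2.resize(cv2.imread("pics/w4.png")[180:300,220:380],(800,600),interpolation=2))
E
```

```text
time_s: 11.7
tool_pos: [537.0, 54.9, 206.5]
orientation: [1.845, 2.54, 0.003]
ft_force: [5.3, 1.3, 9.0]
opening: 9.8
finger_force: 12.3
[[5.3, 1.3, 9.0], [4.4, 2.1, 7.5], [4.6, 2.0, 8.2], [6.1, 1.6, 7.9]] [5.11 1.76 8.15]
[[-3.09000e-01  9.51000e-01  3.00000e-03  5.37026e+02]
 [ 9.51000e-01  3.09000e-01  0.00000e+00  5.48790e+01]
 [-1.00000e-03  3.00000e-03 -1.00000e+00  2.06507e+02]
 [ 0.00000e+00  0.00000e+00  0.00000e+00  1.00000e+00]] [[  0.     -0.961  -0.276  80.88 ]
 [  1.      0.      0.      1.107]
 [ -0.     -0.276   0.961 -82.584]
 [  0.      0.      0.      1.   ]] [5.00311657 1.30137341 8.19523739]
```

View pics/v4.png

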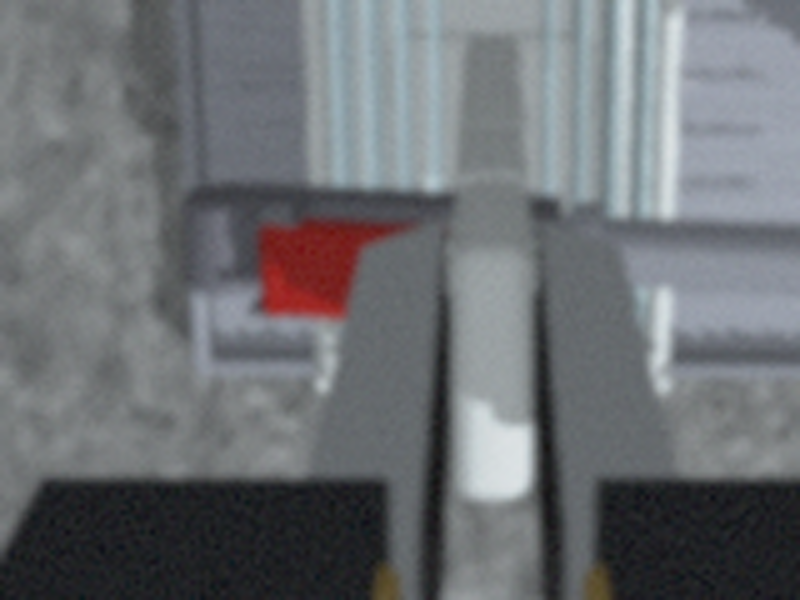

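```bash
python3 -m jog '[{"jaw":-1,"dx":0,"dy":-0.5,"dz":-0.5,"wx":0,"wy":0,"wz":0},{"jaw":-1,"dx":0,"dy":0,"dz":-0.5,"wx":0,"wy":0,"wz":0},{"jaw":-1,"dx":0,"dy":0,"dz":0,"wx":0,"wy":0,"wz":0}]'; python3 f.py
```

```text
time_s: 12.25
tool_pos: [536.5, 54.7, 207.5]
orientation: [1.845, 2.54, 0.003]
ft_force: [4.8, 2.1, 7.5]
opening: 9.7
finger_force: 12.0
[[4.8, 2.1, 7.5], [4.7, 1.3, 8.1], [4.9, 1.8, 7.4], [5.4, 2.9, 7.1]] [4.93 2.05 7.5 ]
```

```bash
python3 look.py w5 >/dev/null; python3 - <<'E'
from h import *
for n in("w2","w3","w4","w5"):
    d=np.load(n+".npz");W=d["W"];T=d["T"];L=(W-T[:3,3])@T[:3,:3]
    hsv=cv2.cvtColor(d["im"],cv2.COLOR_BGR2HSV)
    m=(d["z"]>0)&(W[...,2]>95)&(W[...,2]<140)&(hsv[...,1]>120)&((hsv[...,0]<10)|(hsv[...,0]>170))&(np.hypot(W[...,0]-520,W[...,1]-52)<50)
    rows=np.unique(np.where(m)[0]);e=[];
    for r in rows[2:-2]:
        u=np.where(m[r])[0].min();e.append(L[r,u,1])
    P=L[m];z=W[m]
    b=np.polyfit(P[:,1],z[:,2],1)
    print(n,"front edge y",np.median(e).round(2),"world front",[np.median([W[r,np.where(m[r])[0].min()][k] for r in rows[2:-2]]).round(2) for k in range(3)],"slope dz/dy",b[0].round(3),"z at y=-30:",np.polyval(b,-30).round(1),"n",len(P))
E
```

```text
w2 front edge y -34.53 world front [np.float64(508.98), np.float64(44.98), np.float64(116.68)] slope dz/dy 0.381 z at y=-30: 118.4 n 447
w3 front edge y -33.0 world front [np.float64(509.14), np.float64(45.03), np.float64(116.79)] slope dz/dy 0.361 z at y=-30: 118.0 n 409
w4 front edge y -30.93 world front [np.float64(507.42), np.float64(46.12), np.float64(105.32)] slope dz/dy 0.131 z at y=-30: 105.7 n 344
w5 front edge y -30.43 world front [np.float64(507.57), np.float64(46.3), np.float64(105.74)] slope dz/dy 0.131 z at y=-30: 106.4 n 335
```

```bash
python3 -m jog '[{"jaw":-1,"dx":0,"dy":-1,"dz":0,"wx":0,"wy":0,"wz":0},{"jaw":-1,"dx":0,"dy":-1,"dz":-0.3,"wx":0,"wy":0,"wz":0},{"jaw":-1,"dx":0,"dy":0,"dz":0,"wx":0,"wy":0,"wz":0}]' 15; python3 f.py; python3 -m jog '[{"jaw":-1,"dx":0,"dy":-1,"dz":0,"wx":0,"wy":0,"wz":0},{"jaw":-1,"dx":0,"dy":-1,"dz":-0.3,"wx":0,"wy":0,"wz":0},{"jaw":-1,"dx":0,"dy":0,"dz":0,"wx":0,"wy":0,"wz":0}]' ; python3 f.py
```

```text
time_s: 12.8
tool_pos: [534.3, 54.0, 207.6]
orientation: [1.846, 2.541, 0.002]
ft_force: [3.5, 0.3, 8.0]
opening: 10.3
finger_force: 15.0
[[3.5, 0.3, 8.0], [2.6, 0.3, 7.8], [2.5, 0.7, 7.1], [2.5, 1.0, 8.3]] [2.77 0.58 7.8 ]
time_s: 13.3
tool_pos: [532.4, 53.4, 207.8]
orientation: [1.846, 2.541, 0.002]
ft_force: [3.2, 0.6, 7.8]
opening: 10.0
finger_force: 15.0
[[3.2, 0.6, 7.8], [3.6, 0.4, 8.8], [2.8, 1.1, 7.0], [3.1, 1.1, 7.3]] [3.17 0.81 7.72]
```

Sliding freely now (about 3 N, steady). Continue forward, easing slightly.

```bash
python3 -m jog '[{"jaw":-1,"dx":0,"dy":-1.5,"dz":0,"wx":0,"wy":0,"wz":0},{"jaw":-1,"dx":0,"dy":-1.5,"dz":-0.3,"wx":0,"wy":0,"wz":0},{"jaw":-1,"dx":0,"dy":-1.5,"dz":0,"wx":0,"wy":0,"wz":0},{"jaw":-1,"dx":0,"dy":-1.5,"dz":-0.3,"wx":0,"wy":0,"wz":0},{"jaw":-1,"dx":0,"dy":0,"dz":0,"wx":0,"wy":0,"wz":0}]' ; python3 f.py; python3 -m jog '[{"jaw":-1,"dx":0,"dy":-1.5,"dz":0,"wx":0,"wy":0,"wz":0},{"jaw":-1,"dx":0,"dy":-1.5,"dz":-0.5,"wx":0,"wy":0,"wz":0},{"jaw":-1,"dx":0,"dy":-1.5,"dz":0,"wx":0,"wy":0,"wz":0},{"jaw":-1,"dx":0,"dy":-1.5,"dz":-0.5,"wx":0,"wy":0,"wz":0},{"jaw":-1,"dx":0,"dy":0,"dz":0,"wx":0,"wy":0,"wz":0}]' ; python3 f.py
```

```text
time_s: 14.0
tool_pos: [526.5, 51.5, 208.3]
orientation: [1.846, 2.541, 0.001]
ft_force: [1.6, 0.2, 6.5]
opening: 9.6
finger_force: 18.0
[[1.6, 0.2, 6.5], [2.3, -0.0, 6.9], [1.8, 0.7, 6.8], [1.6, 0.1, 6.9]] [1.84 0.22 6.77]
time_s: 14.7
tool_pos: [520.6, 49.7, 209.0]
orientation: [1.846, 2.541, 0.0]
ft_force: [2.6, 0.8, 5.5]
opening: 9.6
finger_force: 17.1
[[2.6, 0.8, 5.5], [1.7, 0.1, 4.9], [2.5, 0.3, 5.1], [2.8, 0.7, 4.1]] [2.37 0.51 4.89]
```

```bash
python3 -m jog '[{"jaw":-1,"dx":0,"dy":-2,"dz":0,"wx":0,"wy":0,"wz":0},{"jaw":-1,"dx":0,"dy":-2,"dz":-0.5,"wx":0,"wy":0,"wz":0},{"jaw":-1,"dx":0,"dy":-2,"dz":0,"wx":0,"wy":0,"wz":0},{"jaw":-1,"dx":0,"dy":-2,"dz":-0.5,"wx":0,"wy":0,"wz":0},{"jaw":-1,"dx":0,"dy":0,"dz":0,"wx":0,"wy":0,"wz":0}]' ; python3 f.py; python3 -m jog '[{"jaw":-1,"dx":0,"dy":-2,"dz":0,"wx":0,"wy":0,"wz":0},{"jaw":-1,"dx":0,"dy":-2,"dz":-0.5,"wx":0,"wy":0,"wz":0},{"jaw":-1,"dx":0,"dy":-2,"dz":0,"wx":0,"wy":0,"wz":0},{"jaw":-1,"dx":0,"dy":-2,"dz":-0.5,"wx":0,"wy":0,"wz":0},{"jaw":-1,"dx":0,"dy":0,"dz":0,"wx":0,"wy":0,"wz":0}]' ; python3 f.py
```

```text
time_s: 15.4
tool_pos: [512.7, 47.1, 209.9]
orientation: [-1.846, -2.541, 0.001]
ft_force: [0.1, -1.2, 5.5]
opening: 9.9
finger_force: 18.3
[[0.1, -1.2, 5.5], [0.2, -0.3, 4.9], [-1.2, -0.2, 6.0], [-0.5, -0.2, 6.1]] [-0.34 -0.48  5.64]
time_s: 16.1
tool_pos: [504.9, 44.6, 210.6]
orientation: [-1.846, -2.541, 0.001]
ft_force: [-2.0, -1.0, 2.7]
opening: 10.2
finger_force: 18.5
[[-2.0, -1.0, 2.7], [-2.0, -1.6, 2.4], [-3.4, -1.1, 3.0], [-3.5, -1.8, 3.2]] [-2.72 -1.38  2.84]
```

```bash
python3 -m jog '[{"jaw":-1,"dx":0,"dy":-2,"dz":-0.5,"wx":0,"wy":0,"wz":0},{"jaw":-1,"dx":0,"dy":-2,"dz":-0.5,"wx":0,"wy":0,"wz":0},{"jaw":-1,"dx":0,"dy":-2,"dz":-0.5,"wx":0,"wy":0,"wz":0},{"jaw":-1,"dx":0,"dy":-1,"dz":0,"wx":0,"wy":0,"wz":0},{"jaw":-1,"dx":0,"dy":0,"dz":0,"wx":0,"wy":0,"wz":0}]' ; python3 f.py; python3 -m jog '[{"jaw":-1,"dx":0,"dy":-2,"dz":0,"wx":0,"wy":0,"wz":0},{"jaw":-1,"dx":0,"dy":-2,"dz":0,"wx":0,"wy":0,"wz":0},{"jaw":-1,"dx":0,"dy":-2,"dz":0,"wx":0,"wy":0,"wz":0},{"jaw":-1,"dx":0,"dy":0,"dz":0,"wx":0,"wy":0,"wz":0}]' ; python3 f.py
```

```text
time_s: 16.8
tool_pos: [498.5, 42.5, 212.2]
orientation: [-1.846, -2.541, 0.0]
ft_force: [-1.1, -1.0, -1.8]
opening: 9.9
finger_force: 16.1
[[-1.1, -1.0, -1.8], [-1.6, -0.8, -0.7], [-1.2, -1.0, -1.5], [-1.8, -0.4, -0.9]] [-1.4  -0.78 -1.24]
time_s: 17.4
tool_pos: [492.9, 40.6, 212.4]
orientation: [1.847, 2.542, 0.0]
ft_force: [0.1, -0.4, -1.4]
opening: 9.8
finger_force: 15.0
[[0.1, -0.4, -1.4], [0.3, 0.0, -2.0], [-0.6, 0.1, -1.1], [-0.7, -0.6, -1.4]] [-0.22 -0.22 -1.49]
```

```bash
python3 -m jog '[{"jaw":-1,"dx":0,"dy":-3,"dz":0,"wx":0,"wy":0,"wz":0},{"jaw":-1,"dx":0,"dy":-4,"dz":0,"wx":0,"wy":0,"wz":0},{"jaw":-1,"dx":0,"dy":-5,"dz":0,"wx":0,"wy":0,"wz":0},{"jaw":-1,"dx":0,"dy":-6,"dz":0,"wx":0,"wy":0,"wz":0},{"jaw":-1,"dx":0,"dy":-8,"dz":0,"wx":0,"wy":0,"wz":0},{"jaw":-1,"dx":0,"dy":-8,"dz":0,"wx":0,"wy":0,"wz":0},{"jaw":-1,"dx":0,"dy":0,"dz":0,"wx":0,"wy":0,"wz":0}]' 20; python3 f.py; python3 look.py w6 keeper_flap slide_rack
```

```text
time_s: 18.3
tool_pos: [459.9, 29.9, 212.4]
orientation: [-1.847, -2.541, 0.0]
ft_force: [-0.2, 0.9, -2.7]
opening: 9.9
finger_force: 20.0
[[-0.2, 0.9, -2.7], [0.6, 0.1, -2.4], [0.7, -0.0, -2.6], [0.9, 0.0, -2.0]] [ 0.52  0.24 -2.43]
[[-3.09000e-01  9.51000e-01  0.00000e+00  4.60885e+02]
 [ 9.51000e-01  3.09000e-01  0.00000e+00  3.02150e+01]
 [-0.00000e+00  0.00000e+00 -1.00000e+00  2.12432e+02]
 [ 0.00000e+00  0.00000e+00  0.00000e+00  1.00000e+00]] [[  0.     -0.961  -0.276  80.881]
 [  1.      0.      0.      1.105]
 [ -0.     -0.276   0.961 -82.587]
 [  0.      0.      0.      1.   ]] [ 0.40097024  0.332315   -2.01120925]
keeper_flap [415.0, 240.0] 0.69 [523.   51.4 122.9]
slide_rack [314.5, 197.3] 0.85 [453.7  45.9  76.2]
```

View pics/w6.png

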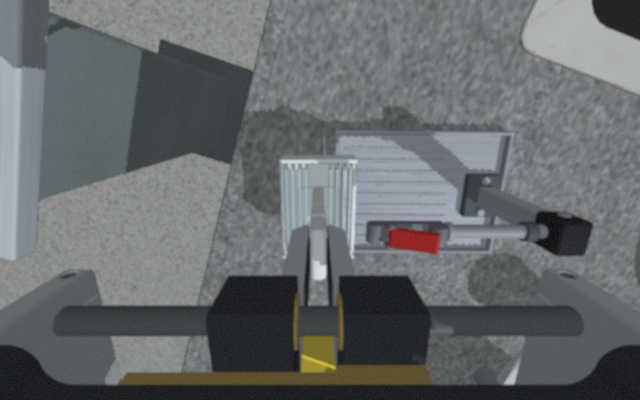

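```bash
python3 -m jog '[{"jaw":-1,"dx":0,"dy":-1,"dz":-10,"wx":0,"wy":0,"wz":0},{"jaw":-1,"dx":0,"dy":0,"dz":-20,"wx":0,"wy":0,"wz":0},{"jaw":-1,"dx":0,"dy":0,"dz":-26,"wx":0,"wy":0,"wz":0},{"jaw":-1,"dx":-5,"dy":0,"dz":-26,"wx":0,"wy":0,"wz":0},{"jaw":-1,"dx":-14,"dy":-2,"dz":-16,"wx":0,"wy":0,"wz":0},{"jaw":-1,"dx":-24,"dy":-3,"dz":-8,"wx":0,"wy":0,"wz":0},{"jaw":-1,"dx":-32,"dy":-4,"dz":0,"wx":0,"wy":0,"wz":0},{"jaw":-1,"dx":-36,"dy":-4,"dz":0,"wx":0,"wy":0,"wz":0},{"jaw":-1,"dx":-36,"dy":-4,"dz":0,"wx":0,"wy":0,"wz":0},{"jaw":-1,"dx":-36,"dy":-4,"dz":0,"wx":0,"wy":0,"wz":0}]' 25
python3 -m jog '[{"jaw":-1,"dx":-36,"dy":-4,"dz":0,"wx":0,"wy":0,"wz":0},{"jaw":-1,"dx":-36,"dy":-4,"dz":0,"wx":0,"wy":0,"wz":0},{"jaw":-1,"dx":-36,"dy":-4,"dz":0,"wx":0,"wy":0,"wz":0},{"jaw":-1,"dx":-36,"dy":-4,"dz":0,"wx":0,"wy":0,"wz":0},{"jaw":-1,"dx":-36,"dy":-4,"dz":0,"wx":0,"wy":0,"wz":0},{"jaw":-1,"dx":-36,"dy":-4,"dz":0,"wx":0,"wy":0,"wz":0},{"jaw":-1,"dx":-32,"dy":-4,"dz":0,"wx":0,"wy":0,"wz":0},{"jaw":-1,"dx":-24,"dy":-4,"dz":0,"wx":0,"wy":0,"wz":0},{"jaw":-1,"dx":-14,"dy":-2,"dz":0,"wx":0,"wy":0,"wz":0},{"jaw":-1,"dx":-5,"dy":0,"dz":0,"wx":0,"wy":0,"wz":0}]'
python3 -m jog '[{"jaw":-1,"dx":0,"dy":0,"dz":0,"wx":0,"wy":0,"wz":4},{"jaw":-1,"dx":0,"dy":0,"dz":0,"wx":0,"wy":0,"wz":5},{"jaw":-1,"dx":0,"dy":0,"dz":0,"wx":0,"wy":0,"wz":3.6},{"jaw":-1,"dx":0,"dy":0,"dz":0,"wx":0,"wy":0,"wz":0},{"jaw":-1,"dx":0,"dy":0,"dz":0,"wx":0,"wy":0,"wz":0}]'
python3 look.py w7 green_trough slide_rack
```

```text
time_s: 19.65
tool_pos: [496.4, -152.1, 319.2]
orientation: [1.846, 2.541, 0.0]
ft_force: [0.5, 0.7, -1.3]
opening: 9.6
finger_force: 25.0
time_s: 20.65
tool_pos: [553.7, -439.1, 318.3]
orientation: [-1.848, -2.54, 0.0]
ft_force: [1.1, 0.9, -1.2]
opening: 9.4
finger_force: 25.0
time_s: 21.15
tool_pos: [554.0, -437.5, 318.8]
orientation: [2.111, 2.326, 0.0]
ft_force: [0.3, -0.4, -1.1]
opening: 9.6
finger_force: 25.0
[[-9.60000e-02  9.95000e-01  0.00000e+00  5.54042e+02]
 [ 9.95000e-01  9.60000e-02 -0.00000e+00 -4.37458e+02]
 [-0.00000e+00  0.00000e+00 -1.00000e+00  3.18761e+02]
 [ 0.00000e+00  0.00000e+00  0.00000e+00  1.00000e+00]] [[  0.     -0.961  -0.276  81.121]
 [  1.      0.      0.      1.094]
 [ -0.     -0.276   0.961 -82.587]
 [  0.      0.      0.      1.   ]] [ 0.32509913 -0.36535578 -1.05734904]
green_trough [328.2, 92.0] 0.64 [ 557.8 -326.6    4.7]
slide_rack [315.0, 197.5] 0.61 [ 551.1 -420.3  182.5]
```

View pics/w7.png

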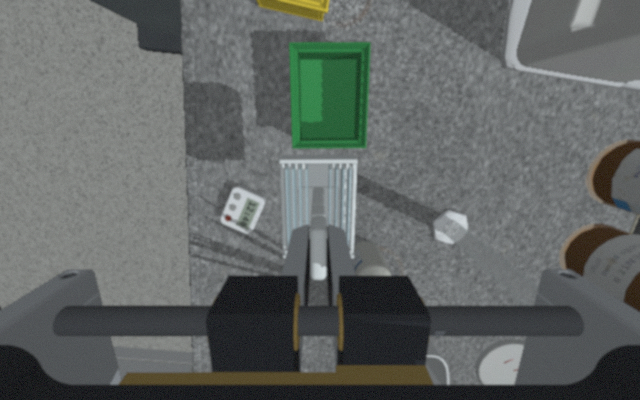

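```bash
python3 - <<'E'
from h import *
d=np.load("w7.npz");W=d["W"];T=d["T"];L=(W-T[:3,3])@T[:3,:3];z=W[...,2]
hsv=cv2.cvtColor(d["im"],cv2.COLOR_BGR2HSV);v,u=np.mgrid[:400,:640]
g=(hsv[...,1]>100)&(abs(hsv[...,0].astype(int)-65)<20)&(v<158)&(u>270)&(u<390)&(d["z"]>0)
def rep(n,m):
    P=L[m][:,:2].astype(np.float32);r=cv2.minAreaRect(P);print(n,len(P),np.round(r[0],1),np.round(r[1],1),round(r[2],1),"y",np.percentile(P[:,1],[1,99]).round(1),"x",np.percentile(P[:,0],[1,99]).round(1),"z",np.percentile(z[m],[5,50,95]).round(1))
rep("rim",g&(z>49)&(z<60)); rep("rim top",g&(z>53)&(z<58)); rep("floor",g&(z<10)&(z>-3))
b=(v<225)&(v>150)&(u>265)&(u<375)&(z>110)&(z<190)&(d["z"]>0)
rep("rack foot",b)
top=b&(v<185);rep("foot front",top)
for k in (0,1):  # trough mid-lines from rim extremes
    pass
# right & left rim edges angle
m=g&(z>51)&(z<59)
e=[(L[r,np.where(m[r])[0]][:,0].mean(),L[r,np.where(m[r])[0].min(),1],L[r,np.where(m[r])[0].max(),1]) for r in range(55,140) if m[r].sum()>3]
e=np.array(e)
for c in(1,2):
    p=np.polyfit(e[:,0],e[:,c],1);r=e[:,c]-np.polyval(p,e[:,0]);k=abs(r)<1.5;p=np.polyfit(e[k,0],e[k,c],1);print("edge",p.round(4),np.degrees(np.arctan(p[0])).round(2),k.sum(),len(k))
E
```

```text
rim 2662 [100.9  13.7] [ 89.4 115.1] 89.9 y [-30.6  57.9] x [ 43.5 157.7] z [49.6 52.5 56.3]
rim top 1181 [100.9  13.7] [ 89.4 115.1] 89.9 y [-30.8  58.1] x [ 43.5 158. ] z [53.2 54.9 56.7]
floor 4328 [100.9  13.3] [72.3 98.8] 89.8 y [-22.2  49.1] x [ 52.9 149.9] z [3.1 4.4 6. ]
rack foot 4885 [12.3  0.7] [66.2 68.7] 89.9 y [-31.5  32.8] x [-19.6  46.4] z [142.7 156.5 170.1]
foot front 2284 [32.5  0.6] [28.4 66.2] 0.1 y [-31.3  32.8] x [18.7 46.5] z [142.5 158.2 169.6]
edge [-6.60000e-03 -2.95895e+01] -0.38 85 85
edge [2.80000e-03 5.73264e+01] 0.16 85 85
```

```bash
python3 -m jog '[{"jaw":-1,"dx":10,"dy":2,"dz":0,"wx":0,"wy":0,"wz":0},{"jaw":-1,"dx":25,"dy":3,"dz":0,"wx":0,"wy":0,"wz":0},{"jaw":-1,"dx":30,"dy":4,"dz":0,"wx":0,"wy":0,"wz":0},{"jaw":-1,"dx":25,"dy":3,"dz":10,"wx":0,"wy":0,"wz":0},{"jaw":-1,"dx":10.3,"dy":0.8,"dz":20,"wx":0,"wy":0,"wz":0},{"jaw":-1,"dx":0,"dy":0,"dz":20,"wx":0,"wy":0,"wz":0},{"jaw":-1,"dx":0,"dy":0,"dz":12,"wx":0,"wy":0,"wz":0},{"jaw":-1,"dx":0,"dy":0,"dz":8,"wx":0,"wy":0,"wz":0},{"jaw":-1,"dx":0,"dy":0,"dz":0,"wx":0,"wy":0,"wz":0},{"jaw":-1,"dx":0,"dy":0,"dz":0,"wx":0,"wy":0,"wz":0}]'
python3 f.py; python3 look.py w8; python3 - <<'E'
from h import *
d=np.load("w8.npz");W=d["W"];T=d["T"];L=(W-T[:3,3])@T[:3,:3];z=W[...,2]
hsv=cv2.cvtColor(d["im"],cv2.COLOR_BGR2HSV);v,u=np.mgrid[:400,:640]
n=(v<280)&(u>230)&(u<410)&(d["z"]>0)
g=(hsv[...,1]>100)&(abs(hsv[...,0].astype(int)-65)<20)&n
for nm,m in(("rim",g&(z>49)&(z<60)),("foot",n&~g&(z>78)&(z<100)&(hsv[...,1]<90))):
    P=L[m];print(nm,m.sum(),"y",np.percentile(P[:,1],[1,99]).round(1),"x",np.percentile(P[:,0],[1,99]).round(1))
cv2.imwrite("pics/v8.png",cv2.resize(d["im"][100:300,200:440],(720,600)))
E
```

```text
time_s: 22.3
tool_pos: [557.3, -337.1, 249.0]
orientation: [2.114, 2.323, 0.0]
ft_force: [-0.1, 0.1, -0.5]
opening: 10.0
finger_force: 25.0
[[-0.1, 0.1, -0.5], [-0.3, -0.3, -0.1], [-0.5, -0.2, -1.5], [0.9, -0.5, -1.9]] [-0.01 -0.21 -0.99]
[[-9.4000e-02  9.9600e-01  1.0000e-03  5.5731e+02]
 [ 9.9600e-01  9.4000e-02 -1.0000e-03 -3.3705e+02]
 [-1.0000e-03  1.0000e-03 -1.0000e+00  2.4901e+02]
 [ 0.0000e+00  0.0000e+00  0.0000e+00  1.0000e+00]] [[  0.     -0.961  -0.276  81.123]
 [  1.      0.      0.      1.094]
 [ -0.     -0.276   0.961 -82.586]
 [  0.      0.      0.      1.   ]] [-0.45465607 -0.20835133 -1.15929311]
rim 1781 y [-43.4  45.2] x [-54.3  58.6]
foot 3364 y [-31.9  33.2] x [-40.6  46.5]
```

View pics/v8.png

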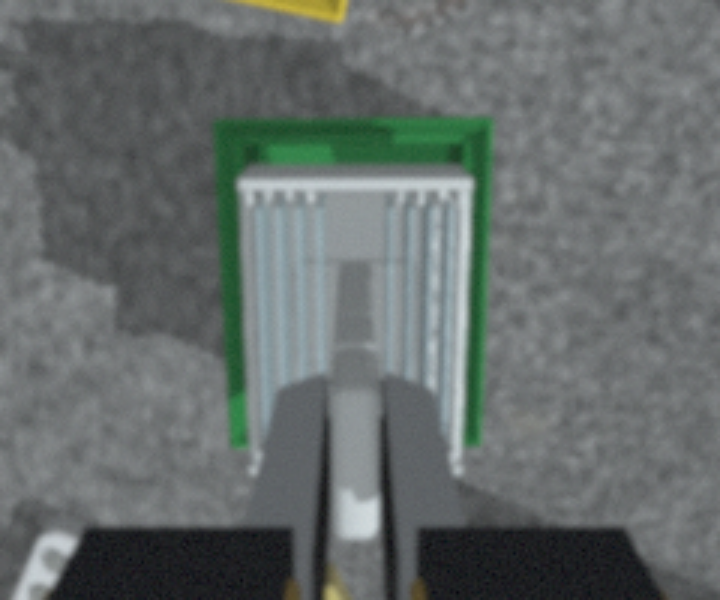

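```bash
python3 -m jog '[{"jaw":-1,"dx":0.5,"dy":0.2,"dz":6,"wx":0,"wy":0,"wz":0},{"jaw":-1,"dx":0,"dy":0,"dz":6,"wx":0,"wy":0,"wz":0},{"jaw":-1,"dx":0,"dy":0,"dz":4,"wx":0,"wy":0,"wz":0},{"jaw":-1,"dx":0,"dy":0,"dz":4,"wx":0,"wy":0,"wz":0},{"jaw":-1,"dx":0,"dy":0,"dz":4,"wx":0,"wy":0,"wz":0},{"jaw":-1,"dx":0,"dy":0,"dz":0,"wx":0,"wy":0,"wz":0}]'; python3 f.py; python3 -m jog '[{"jaw":-1,"dx":0,"dy":0,"dz":4,"wx":0,"wy":0,"wz":0},{"jaw":-1,"dx":0,"dy":0,"dz":4,"wx":0,"wy":0,"wz":0},{"jaw":-1,"dx":0,"dy":0,"dz":4,"wx":0,"wy":0,"wz":0},{"jaw":-1,"dx":0,"dy":0,"dz":4,"wx":0,"wy":0,"wz":0},{"jaw":-1,"dx":0,"dy":0,"dz":0,"wx":0,"wy":0,"wz":0}]'; python3 f.py
```

```text
time_s: 23.15
tool_pos: [557.3, -336.3, 223.6]
orientation: [-2.114, -2.323, 0.0]
ft_force: [0.2, -0.9, -1.7]
opening: 9.5
finger_force: 25.0
[[0.2, -0.9, -1.7], [0.5, -0.8, -1.7], [0.1, 0.3, -1.6], [0.3, 0.6, -2.0]] [ 0.27 -0.2  -1.78]
time_s: 23.85
tool_pos: [557.2, -336.2, 207.5]
orientation: [-2.114, -2.323, 0.0]
ft_force: [0.2, 0.1, -1.5]
opening: 10.1
finger_force: 25.0
[[0.2, 0.1, -1.5], [-0.1, 0.6, -2.0], [0.2, 0.4, -1.5], [-0.2, -0.1, -1.9]] [ 0.03  0.26 -1.72]
```

No side contact. Bottom is about 27 mm up, so 23 mm to go.

```bash
python3 -m jog '[{"jaw":-1,"dx":0,"dy":0,"dz":4,"wx":0,"wy":0,"wz":0},{"jaw":-1,"dx":0,"dy":0,"dz":4,"wx":0,"wy":0,"wz":0},{"jaw":-1,"dx":0,"dy":0,"dz":4,"wx":0,"wy":0,"wz":0},{"jaw":-1,"dx":0,"dy":0,"dz":3,"wx":0,"wy":0,"wz":0},{"jaw":-1,"dx":0,"dy":0,"dz":2,"wx":0,"wy":0,"wz":0},{"jaw":-1,"dx":0,"dy":0,"dz":1,"wx":0,"wy":0,"wz":0},{"jaw":-1,"dx":0,"dy":0,"dz":0,"wx":0,"wy":0,"wz":0}]'; python3 f.py; python3 -m jog '[{"jaw":-1,"dx":0,"dy":0,"dz":1,"wx":0,"wy":0,"wz":0},{"jaw":-1,"dx":0,"dy":0,"dz":1,"wx":0,"wy":0,"wz":0},{"jaw":-1,"dx":0,"dy":0,"dz":0,"wx":0,"wy":0,"wz":0}]'; python3 f.py
```

```text
time_s: 24.75
tool_pos: [557.4, -336.3, 190.3]
orientation: [-2.114, -2.324, 0.0]
ft_force: [-0.3, 0.0, -0.3]
opening: 9.7
finger_force: 25.0
[[-0.3, 0.0, -0.3], [-0.2, -0.2, -0.6], [-0.7, 0.4, -1.5], [0.4, 0.5, -1.3]] [-0.2   0.21 -0.94]
time_s: 25.25
tool_pos: [557.3, -336.3, 188.2]
orientation: [-2.114, -2.323, 0.0]
ft_force: [0.2, 0.2, -1.6]
opening: 9.7
finger_force: 25.0
[[0.2, 0.2, -1.6], [-0.1, -0.4, -1.1], [-0.2, 0.7, -0.3], [-0.4, 1.1, -2.3]] [-0.12  0.41 -1.32]
```

```bash
python3 -m jog '[{"jaw":-1,"dx":0,"dy":0,"dz":1,"wx":0,"wy":0,"wz":0},{"jaw":-1,"dx":0,"dy":0,"dz":1,"wx":0,"wy":0,"wz":0},{"jaw":-1,"dx":0,"dy":0,"dz":0,"wx":0,"wy":0,"wz":0}]'; python3 f.py; python3 -m jog '[{"jaw":-1,"dx":0,"dy":0,"dz":1,"wx":0,"wy":0,"wz":0},{"jaw":-1,"dx":0,"dy":0,"dz":0,"wx":0,"wy":0,"wz":0}]'; python3 f.py
```

```text
time_s: 25.75
tool_pos: [557.3, -336.3, 186.1]
orientation: [-2.114, -2.323, 0.0]
ft_force: [-0.6, -0.0, -1.9]
opening: 9.6
finger_force: 25.0
[[-0.6, -0.0, -1.9], [-0.4, -0.1, -2.3], [-0.0, 0.1, -2.6], [0.2, 0.1, -0.9]] [-0.19  0.03 -1.92]
time_s: 26.15
tool_pos: [557.4, -336.3, 185.2]
orientation: [-2.114, -2.324, 0.0]
ft_force: [-0.4, 0.7, -0.8]
opening: 10.1
finger_force: 25.0
[[-0.4, 0.7, -0.8], [-0.2, 0.0, -1.7], [-0.0, -0.5, -1.6], [-0.4, -0.6, -0.9]] [-0.24 -0.09 -1.25]
```

```bash
python3 -m jog '[{"jaw":-1,"dx":0,"dy":0,"dz":1,"wx":0,"wy":0,"wz":0},{"jaw":-1,"dx":0,"dy":0,"dz":0,"wx":0,"wy":0,"wz":0}]'; python3 f.py; python3 -m jog '[{"jaw":-1,"dx":0,"dy":0,"dz":0.7,"wx":0,"wy":0,"wz":0},{"jaw":-1,"dx":0,"dy":0,"dz":0,"wx":0,"wy":0,"wz":0}]'; python3 f.py
```

```text
time_s: 26.55
tool_pos: [557.4, -336.3, 184.2]
orientation: [-2.114, -2.323, 0.0]
ft_force: [0.8, 0.1, -2.1]
opening: 9.7
finger_force: 25.0
[[0.8, 0.1, -2.1], [-0.3, 0.8, -1.1], [0.2, 0.4, -1.7], [-0.7, -0.0, -0.7]] [-0.01  0.32 -1.4 ]
time_s: 26.95
tool_pos: [557.5, -336.4, 183.9]
orientation: [2.114, 2.323, 0.0]
ft_force: [-0.6, -0.3, 0.5]
opening: 9.9
finger_force: 25.0
[[-0.6, -0.3, 0.5], [0.5, 0.1, 0.7], [-0.2, -0.1, 0.8], [-0.1, -0.7, 1.6]] [-0.11 -0.25  0.89]
```

```bash
python3 -m jog '[{"jaw":-0.79,"dx":0,"dy":0,"dz":0,"wx":0,"wy":0,"wz":0},{"jaw":-0.75,"dx":0,"dy":0,"dz":0,"wx":0,"wy":0,"wz":0},{"jaw":-0.68,"dx":0,"dy":0,"dz":0,"wx":0,"wy":0,"wz":0},{"jaw":-0.6,"dx":0,"dy":0,"dz":0,"wx":0,"wy":0,"wz":0},{"jaw":-0.5,"dx":0,"dy":0,"dz":0,"wx":0,"wy":0,"wz":0},{"jaw":-0.5,"dx":0,"dy":0,"dz":0,"wx":0,"wy":0,"wz":0},{"jaw":-0.5,"dx":0,"dy":0,"dz":-5,"wx":0,"wy":0,"wz":0},{"jaw":-0.5,"dx":0,"dy":0,"dz":-10,"wx":0,"wy":0,"wz":0},{"jaw":-0.5,"dx":0,"dy":0,"dz":-20,"wx":0,"wy":0,"wz":0},{"jaw":-0.5,"dx":0,"dy":0,"dz":-25,"wx":0,"wy":0,"wz":0}]'
python3 -m jog '[{"jaw":-0.5,"dx":0,"dy":0,"dz":-30,"wx":0,"wy":0,"wz":0},{"jaw":-0.5,"dx":0,"dy":0,"dz":-30,"wx":0,"wy":0,"wz":0},{"jaw":-0.5,"dx":-20,"dy":0,"dz":-20,"wx":0,"wy":0,"wz":0},{"jaw":-0.5,"dx":-20,"dy":0,"dz":0,"wx":0,"wy":0,"wz":0},{"jaw":-0.5,"dx":0,"dy":0,"dz":0,"wx":0,"wy":0,"wz":0},{"jaw":-0.5,"dx":0,"dy":0,"dz":0,"wx":0,"wy":0,"wz":0}]'
python3 f.py; python3 look.py w9 >/dev/null; python3 - <<'E'
from h import *
d=np.load("w9.npz");W=d["W"];T=d["T"];L=(W-T[:3,3])@T[:3,:3];z=W[...,2]
hsv=cv2.cvtColor(d["im"],cv2.COLOR_BGR2HSV)
n=(d["z"]>0)&(np.hypot(W[...,0]-557,W[...,1]+336)<75)
g=(hsv[...,1]>100)&(abs(hsv[...,0].astype(int)-65)<20)&n
for nm,m in(("rim",g&(z>51)&(z<60)),("foot",n&~g&(z>28)&(z<45)),("plate top",n&~g&(z>107)&(z<125))):
    P=L[m];print(nm,m.sum(),"y",np.percentile(P[:,1],[1,99]).round(1),"x",np.percentile(P[:,0],[1,99]).round(1),"z",np.percentile(z[m],[2,50,98]).round(1))
p=capture("scene")["image"];a=cv2.resize(d["im"],(560,350));b=cv2.resize(p[120:320,170:470],(375,250))
c=np.zeros((600,560,3),np.uint8);c[:350]=a;c[350:,:375]=b;cv2.imwrite("pics/v9.png",c)
E
```

```text
time_s: 28.15
tool_pos: [557.2, -336.2, 244.5]
orientation: [-2.114, -2.323, 0.0]
ft_force: [0.1, -0.2, 0.2]
opening: 23.5
finger_force: 0.0
time_s: 28.75
tool_pos: [561.0, -376.0, 323.7]
orientation: [-2.115, -2.323, -0.0]
ft_force: [-0.6, -0.1, -0.7]
opening: 23.2
finger_force: 0.0
[[-0.6, -0.1, -0.7], [0.0, 0.2, 0.4], [-0.4, -0.3, -0.4], [-0.8, 0.8, 0.2]] [-0.45  0.14 -0.11]
rim 1473 y [-43.8  44.9] x [-17.2  96.7] z [51.1 54.  56.6]
foot 1182 y [-31.7  32.6] x [-8.8 85.7] z [28.1 32.5 36.1]
plate top 317 y [-4.1  5.4] x [23.1 56.2] z [111.2 113.8 115.6]
```

View pics/v9.png

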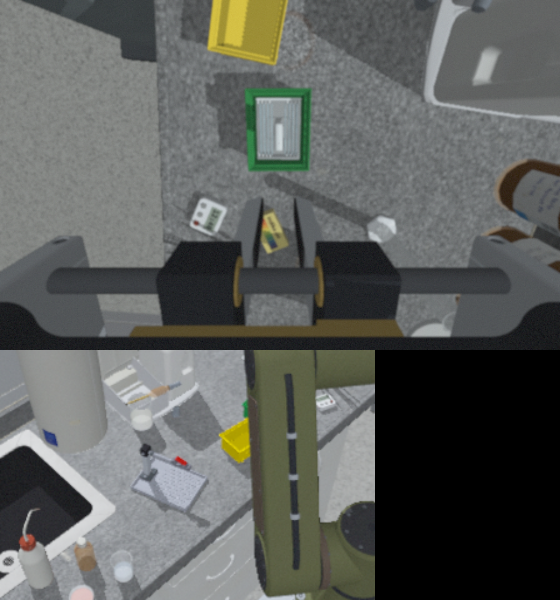

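The rack stands flat in the green trough, centred at about (278,128) in the wrist view, with its plate top at 114 mm as expected. The keeper is up and the bystanders look undisturbed.

```bash
python3 -c "
from bench import *
print(close_job())"
```

```text
the job is handed in; nothing more can be done
None
```

The rack is standing flat and released in the green trough, the keeper sprang up behind it, and the job is handed in at about 29 s of robot time; pressing the keeper peaked at about 10 N, and the start of the draw met about 5 N of resistance, which looked like friction on the flap rather than the keeper blocking the rack.

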